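Line up the coffee canisters by height

TASK

Line the four lidded canisters up by height on the wooden board, one standing in the middle of each cork coaster: the tallest at the end next to the black coffee machine, each one shorter than the last, down to the shortest at the kettle end. The small green sweetener tin has no coaster: stack it right side up in the middle of the shortest canister's lid. Never tip a canister or the tin over, and leave them all standing free.

Things in the scene. Friction and masses are not known exactly. Their poses are not given: they have to be found in the camera images.
- canister_brown: lidded grey-blue stoneware canister with a flat brown lid (lid fixed on): upright cylinder, 58 mm diameter, 140 mm tall including the lid; the tallest of the four; loose, stands upright on the counter at the start; origin at the centre of its underside, z up
- canister_blue: lidded grey-blue stoneware canister with a flat blue lid (lid fixed on): upright cylinder, 58 mm diameter, 115 mm tall including the lid; loose, stands upright on the counter at the start; origin at the centre of its underside, z up
- canister_red: lidded grey-blue stoneware canister with a flat red lid (lid fixed on): upright cylinder, 58 mm diameter, 90 mm tall including the lid; loose, stands upright on the counter at the start; origin at the centre of its underside, z up
- canister_cream: lidded grey-blue stoneware canister with a flat cream lid (lid fixed on): upright cylinder, 64 mm diameter, 55 mm tall including the lid; the shortest of the four; the lid's flat top is 62 mm across; loose, stands upright on the counter at the start; origin at the centre of its underside, z up
- sweetener_tin: small closed round green sweetener tin with a thin black band, 44 mm diameter, 28 mm tall; loose, stands flat on the counter at the start; origin at the centre of its underside, z up
- coaster_1: cork coaster, 76 mm diameter, 4 mm thick, fixed on the dark wooden board (board 110 x 440 x 10 mm, so the coaster's top is 14 mm above the counter); number 1 of four in a straight row at 100 mm spacing, counted from the robot's left (+y) to its right; origin at the centre of its underside, x across the row (away from the robot), y along the row (to the left), z up
- coaster_2: cork coaster, 76 mm diameter, 4 mm thick, fixed on the dark wooden board (board 110 x 440 x 10 mm, so the coaster's top is 14 mm above the counter); number 2 of four in a straight row at 100 mm spacing, counted from the robot's left (+y) to its right; origin at the centre of its underside, x across the row (away from the robot), y along the row (to the left), z up
- coaster_3: cork coaster, 76 mm diameter, 4 mm thick, fixed on the dark wooden board (board 110 x 440 x 10 mm, so the coaster's top is 14 mm above the counter); number 3 of four in a straight row at 100 mm spacing, counted from the robot's left (+y) to its right; origin at the centre of its underside, x across the row (away from the robot), y along the row (to the left), z up
- coaster_4: cork coaster, 76 mm diameter, 4 mm thick, fixed on the dark wooden board (board 110 x 440 x 10 mm, so the coaster's top is 14 mm above the counter); number 4 of four in a straight row at 100 mm spacing, counted from the robot's left (+y) to its right; origin at the centre of its underside, x across the row (away from the robot), y along the row (to the left), z up
- machine_front (a point): black capsule coffee machine, fixed, 280 mm deep, 120 mm wide, 250 mm tall (a small steel lever on top adds 30 mm), standing beyond one end of the board, left or right; a black kettle, fixed, stands beyond the other end; this point: the middle of the foot of its front edge, which faces the robot (-x); the machine reaches 280 mm back from it, away from the robot
Not all that is in view belongs to the job. Of the things shaped like the sweetener_tin, the green one is meant. Leave any turquoise look-alike of the canister_cream alone.

How it is judged:
By the outcome, as a careful person would: the job done as asked, in the order asked, and still so for the second after the job is handed in, with the robot touching nothing.
It also fails if it takes over 107 s, if anything falls off the work surface, if the arm or the gripper's body presses on something with over 40 N, if the wrist force passes 120 N, or if a joint passes its speed limit or range.

ROBOT

A 6-joint arm with a two-finger parallel gripper is mounted at the origin on the work surface. World frame = base frame: x ahead of the robot, y to its left, z up, the work surface at z = 0. Lengths are in m, angles in rad, forces in N, time in s.
With the tool pointing down it reaches from about 0.275 to 0.75 m from the base axis. Payload 10.2 kg.
Tool frame: the origin (TCP) lies at the very end of the fingers, on their centre line; the grasp point (between the pads) lies r.grip_depth behind it (r.grip_depth is the distance from the TCP to the grasp point, in m); z points along the fingers, y is the line along which they close (so a half turn about z gives the same grasp; the last joint's range is limited). The gripper opens to 85 mm and grips with 20 to 120 N. Pads are 22 mm wide; open, the fingers measure 114 mm over their backs; the gripper's body (76 mm by 85 mm) begins 54 mm behind the grasp point. The pads swing forward as they close: fully open they stand 13 mm farther back than shut.
Start: joints at [0.889, 0.313, 1.498, -0, 1.331, -0.223], TCP at [0.233, 0.471, 0.231] pointing down, gripper open.
Joint ranges: [-2.94, 2.94], [-0.97, 2.17], [0.19, 2.56], [-1.23, 4.37], [0.02, 3.11], [-2.88, 2.88]. Speed limits (rad/s): [2.39, 2.39, 3.01, 3.14, 3.14, 3.14].

INTERFACE

Orientations are given as a unit quaternion [w, x, y, z].
In Python, from cell import r gives the robot as it stands.
- The arm moves only by the tool drive_tool, never from a script. Its argument "deltas" is one flat list of numbers, 7 for each row, row after row: the shift along the tool's x, y, z in cm, then the turn, a rotation vector about the tool's x, y, z in rad, then the opening, from 0 (shut) to 1 (fully open). A call has 1 to 12 rows; each row shifts and turns the commanded pose from where the row before left it, along the tool's axes as they then stand; what a row does not reach is not made up. A row lasts 1/8 s, in which the tool goes at most 62.5 mm and 10.7 degrees, less where a joint would pass 70% of its speed; a pose out of reach is approached as far as the arm can. A call with a gripper value outside its range is refused whole. The fingers move at their own pace and stop on an object; the grip force is fixed at half the most. Time passes only in rows, so rows that do not move let the fingers close. It gives the time, the measured TCP pose, the force, the opening and the grip force at its end, in the units of the state.
- r.sense(): the state, without advancing time (a new reading comes with each control period).
- r.read_camera(name): name is "scene" or "top" or "wrist"; returns a dict with "image" (480x640x3 uint8, blue, green, red), "fx", "fy", "cx", "cy" (pixels), "rvec" (rotation vector, rad) and "tvec" (3), from world to camera coordinates, as OpenCV has them. Camera axes: x right, y down, z forward; pixel columns grow to the right and rows downward; lengths in m; the calibration is good to about 2 mm. A picture is of the moment at which its call begins. There is no depth.
- r.sign_off(): hands the job in; it is judged then, once.
The state is a dict: "time_s": time; "joints": joint angles; "joint_velocities": joint speeds; "tau": joint torques, N m; "position": TCP position; "orientation": TCP orientation; "wrist_force": force on the tool from outside, world axes, zero at the start; "ft_torque": the same for the moment, N m; "finger_gap": finger opening in m; "gripper_force": force on a finger pad.
Only numpy, scipy, OpenCV 4.12 (cv2) and the standard library are available. Lean on these libraries where they do the work, as an engineer would, in place of code of your own. Each camera call takes 0.05 s, during which the arm holds its last target. There are 200 camera calls.

## Working session

There is one attempt and no reset: what is moved stays moved. The work goes in short steps, Python scripts to look and compute and a tool call to move; the robot and the scene stay as the last step left them, time stands still between calls to the robot, and variables do not carry over. Pictures are saved under pics/ and viewed, at most 14 in all, crops included, and the job is handed in when it is done.

Besides the shell and the picture viewer there is one more tool, called after "Call:" by a JSON object that holds its "api" and its "payload", one argument or row to a line. drive_tool: Moves the arm, as the interface text tells. Its arguments: {"type":"object","properties":{"deltas":{"type":"array"}},"required":["deltas"]}

```bash
mkdir -p pics; ls; python3 - <<'E'
from cell import r
import cv2
for n in("scene","top"):
    c=r.read_camera(n); cv2.imwrite(f"pics/{n}0.png",c["image"])
    print(n,c["fx"],c["fy"],c["cx"],c["cy"],c["rvec"],c["tvec"])
s=r.sense();print(s["time_s"],s["position"],s["orientation"],s["finger_gap"],r.grip_depth)
E
```

```text
pics
scene 540.9910492327136 540.9910492327136 310.8055006856348 241.74778945417242 [ 1.61824247  1.68996054 -0.87657723] [ 0.00966229 -0.29497254  1.65367755]
top 444.33387096554435 444.33387096554435 320.48884383516486 239.46989526514656 [ 2.16220528 -2.21221055  0.08731284] [0.01068873 0.58505623 0.94201526]
0.1 [0.23237705 0.47050717 0.23080861] [-2.39110833e-04  2.27389303e-01  9.73803772e-01 -5.11370722e-04] 0.08539172832046936 0.0187
```

View pics/top0.png

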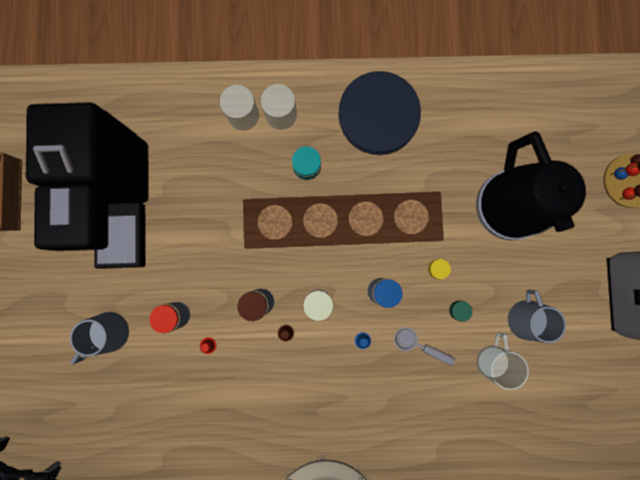

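View pics/scene0.png

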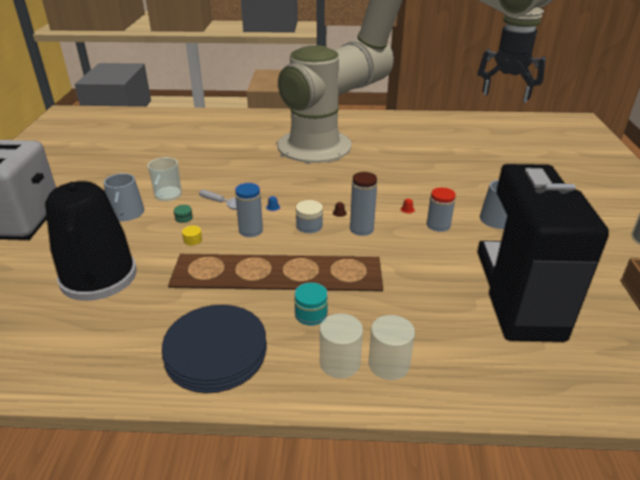

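The top view shows the machine at left (+y), so coaster 1 takes brown, 2 blue, 3 red and 4 cream. The coasters are at about (275,222), (320,220), (366,218) and (411,217). The lids are red (164,318), brown (252,306), cream (318,306), blue (388,293) and green tin (461,311).

```bash
cat > h.py <<'E'
from cell import r
import cv2, numpy as np
def ray(c,uv,z):
    R=cv2.Rodrigues(np.array(c["rvec"],float))[0];t=np.array(c["tvec"],float).ravel()
    o=-R.T@t;d=R.T@np.array([(uv[0]-c["cx"])/c["fx"],(uv[1]-c["cy"])/c["fy"],1])
    return o+d*(z-o[2])/d[2]
def proj(c,p):
    return cv2.projectPoints(np.array([p],float),np.array(c["rvec"],float),np.array(c["tvec"],float),np.array([[c["fx"],0,c["cx"]],[0,c["fy"],c["cy"]],[0,0,1]]),None)[0].ravel()
def blob(c,uv,tol,rad=30):
    "connected region of colour like that at uv: min enclosing ellipse centre & size"
    im=cv2.cvtColor(cv2.GaussianBlur(c["image"],(3,3),0),cv2.COLOR_BGR2LAB).astype(int)
    u,v=map(int,uv);ref=np.median(im[v-3:v+4,u-3:u+4].reshape(-1,3),0)
    m=(np.linalg.norm((im-ref)*[.5,1,1],axis=2)<tol).astype(np.uint8)
    w=np.zeros_like(m);cv2.circle(w,(u,v),rad,1,-1);m*=w
    m=cv2.morphologyEx(m,cv2.MORPH_CLOSE,np.ones((5,5)));m=cv2.morphologyEx(m,cv2.MORPH_OPEN,np.ones((3,3)))
    n,l=cv2.connectedComponents(m);m=(l==l[v,u]).astype(np.uint8)
    k=max(cv2.findContours(m,0,2)[0],key=cv2.contourArea)
    return cv2.fitEllipse(cv2.convexHull(k))
E
python3 - <<'E'
from h import *
c=r.read_camera("top")
for n,uv,z,t in [("brown",(252,306),.14,12),("blue",(388,293),.115,25),("red",(164,319),.09,30),("cream",(318,306),.055,12),("tin",(461,311),.028,12),("c1",(275,222),.014,25),("c2",(320,220),.014,25),("c3",(366,218),.014,25),("c4",(411,217),.014,25)]:
    e=blob(c,uv,t); p=ray(c,e[0],z)
    cam=-cv2.Rodrigues(np.array(c["rvec"],float))[0].T@np.array(c["tvec"],float).ravel()
    print(n,np.round(e[0],1),np.round(p,4),"diam mm",np.round(np.array(e[1])*(cam[2]-z)/c["fx"]*1000,0))
print(cam)
print("mach",ray(c,(120,268),0)) 
E
```

```text
brown [251.9 305.9] [0.4543 0.1298 0.14  ] diam mm [54. 55.]
blue [387.5 293. ] [ 0.4712 -0.1296  0.115 ] diam mm [54. 56.]
red [162.7 318.7] [0.4297 0.3143 0.09  ] diam mm [55. 57.]
cream [317.7 305.5] [0.4459 0.0065 0.055 ] diam mm [59. 60.]
tin [461.8 311. ] [ 0.425  -0.3003  0.028 ] diam mm [41. 42.]
c1 [274.3 221.9] [0.6264 0.0974 0.014 ] diam mm [78. 79.]
c2 [320.  220.2] [ 0.628  -0.0027  0.014 ] diam mm [78. 78.]
c3 [365.5 218.4] [ 0.6298 -0.1024  0.014 ] diam mm [78. 78.]
c4 [410.9 216.6] [ 0.6315 -0.2024  0.014 ] diam mm [77. 79.]
[0.5148418  0.00454113 0.98219911]
mach [0.53377612 0.43963384 0.        ]
```

Call:
{"api": "drive_tool", "payload": {
  "deltas": [0,0,0,0,0,0.1853,1,0,0,0,0,0,0.1853,1,0,0,0,0,0,0.1853,1,0,0,0,0,0,0.1853,1,0,0,0,0,0,0.1853,1,0,0,0,0,0,0.1853,1]
}}

```text
time_s: 0.9
position: [0.2324, 0.4706, 0.2311]
orientation: [0.0, 0.709, 0.705, -0.0]
wrist_force: [0.5, 0.9, -0.8]
finger_gap: 0.0856
gripper_force: 0.0
```

Call:
{"api": "drive_tool", "payload": {
  "deltas": [-3.41,2.22,0,0,0,0,1,-3.41,2.22,0,0,0,0,1,-3.41,2.22,0,0,0,0,1,-3.41,2.22,0,0,0,0,1,-3.41,2.22,0,0,0,0,1,-3.41,2.22,0,0,0,0,1,-3.41,2.22,0,0,0,0,1,-3.41,2.22,0,0,0,0,1,-3.41,2.22,0,0,0,0,1,-3.41,2.22,0,0,0,0,1,0,0,0,0,0,0,1,0,0,0,0,0,0,1]
}}

```text
time_s: 2.4
position: [0.4542, 0.1301, 0.2311]
orientation: [-0.0, 0.707, 0.707, -0.0]
wrist_force: [0.1, -0.2, 0.6]
finger_gap: 0.0853
gripper_force: 0.0
```

```bash
python3 - <<'E'
from h import *
c=r.read_camera("wrist"); cv2.imwrite("pics/w1.png",c["image"])
s=r.sense();print(s["time_s"],s["position"],s["orientation"],s["wrist_force"])
for n,p in dict(brown=(.4543,.1298,.14),cream=(.4459,.0065,.055),c1=(.6264,.0974,.014)).items(): print(n,proj(c,p))
E
```

```text
2.45 [0.45408651 0.13041593 0.23123584] [-1.88309354e-04  7.06752094e-01  7.07461261e-01 -7.66105859e-05] [0.47214855 0.09298123 0.2347437 ]
brown [320.52758586 243.57184022]
cream [312.19338624 328.77583856]
c1 [481.61179522 233.27540355]
```

View pics/w1.png

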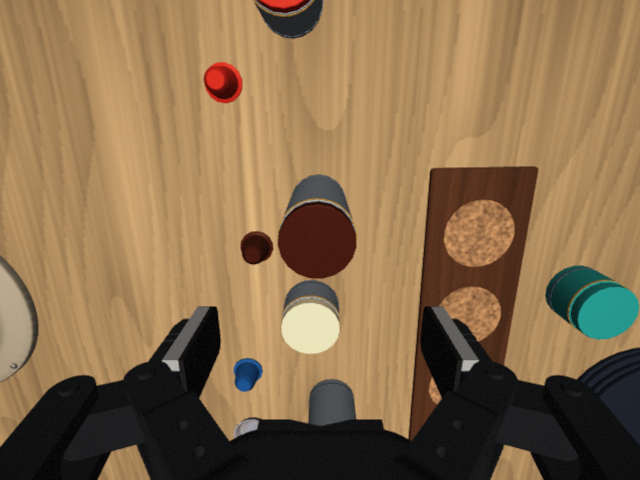

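The wrist view has the brown lid at (317,240) and coaster 1 at (479,233). Both are within 3 px of my prediction, so the positions agree. I'm going down to grasp.

Call:
{"api": "drive_tool", "payload": {
  "deltas": [0.05,-0.1,2.8,0,0,0,1,0,0,2.8,0,0,0,1,0,0,2.8,0,0,0,1,0,0,2.8,0,0,0,1,0,0,2.8,0,0,0,1,0,0,0,0,0,0,1,0,0,0,0,0,0,0.5,0,0,0,0,0,0,0.5,0,0,0,0,0,0,0.5,0,0,0,0,0,0,0.5,0,0,0,0,0,0,0.5,0,0,0,0,0,0,0.5]
}}

```text
time_s: 3.95
position: [0.4539, 0.1305, 0.0929]
orientation: [0.001, 0.707, 0.707, 0.001]
wrist_force: [-3.2, 1.4, 8.8]
finger_gap: 0.0565
gripper_force: 62.3
```

Call:
{"api": "drive_tool", "payload": {
  "deltas": [0,0,-1.5,0,0,0,0.5,0,0,-2,0,0,0,0.5,-0.55,2.86,-1,0,0,0,0.5,-0.55,2.86,0,0,0,0,0.5,-0.55,2.86,0,0,0,0,0.5,-0.55,2.86,0,0,0,0,0.5,-0.55,2.86,0,0,0,0,0.5,-0.55,2.86,0,0,0,0,0.5,0,0,0,0,0,0,0.5,0,0,1.2,0,0,0,0.5,0,0,1.0,0,0,0,0.5,0,0,0,0,0,0,0.5]
}}

```text
time_s: 5.45
position: [0.6242, 0.0975, 0.1131]
orientation: [-0.001, 0.707, 0.707, -0.001]
wrist_force: [0.2, -0.2, -4.2]
finger_gap: 0.0566
gripper_force: 66.7
```

```bash
python3 - <<'E'
from h import *
s=r.sense();print(s["position"],s["wrist_force"],s["gripper_force"],s["finger_gap"])
c=r.read_camera("wrist"); d=r.read_camera("scene")["image"]
cv2.imwrite("pics/w2.png",np.hstack([cv2.resize(c["image"],(400,300)),cv2.resize(d[120:360,100:420],(400,300))]))
E
```

```text
[0.62421422 0.09751539 0.11314443] [ 0.22967543 -0.22388975 -4.19436009] 66.71441674232483 0.056646656746990785
```

View pics/w2.png

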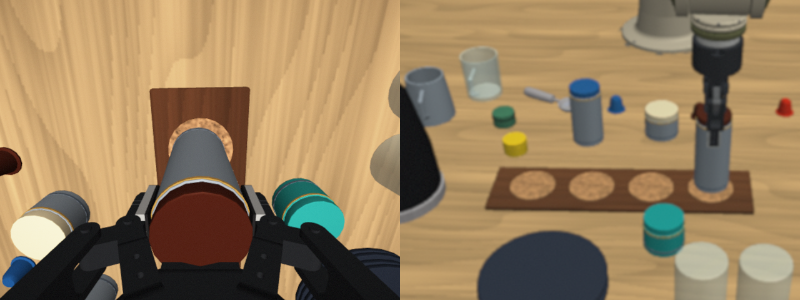

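Held and above coaster 1, with the underside about 6 mm clear. I'm lowering, releasing and retreating.

Call:
{"api": "drive_tool", "payload": {
  "deltas": [0,0.1,0.3,0,0,0,0.5,0,0,0.2,0,0,0,0.5,0,0,0.1,0,0,0,0.5,0,0,0,0,0,0,0.5]
}}

```text
time_s: 6.05
position: [0.6262, 0.0973, 0.1082]
orientation: [-0.0, 0.707, 0.707, -0.0]
wrist_force: [-0.5, -0.5, -4.7]
finger_gap: 0.0565
gripper_force: 66.7
```

Call:
{"api": "drive_tool", "payload": {
  "deltas": [0,0,0,0,0,0,1,0,0,0,0,0,0,1,0,0,0,0,0,0,1,0,0,0,0,0,0,1,0,0,0,0,0,0,1,0,0,-2,0,0,0,1,0,0,-3,0,0,0,1,0,0,-4,0,0,0,1,0,0,-4,0,0,0,1,0,0,0,0,0,0,1]
}}

```text
time_s: 7.3
position: [0.6272, 0.0973, 0.2417]
orientation: [0.002, 0.707, 0.707, 0.002]
wrist_force: [-0.1, 0.0, 0.3]
finger_gap: 0.0852
gripper_force: 0.0
```

Call:
{"api": "drive_tool", "payload": {
  "deltas": [-3.24,-2.24,0,0,0,0,1,-3.24,-2.24,0,0,0,0,1,-3.24,-2.24,0,0,0,0,1,-3.24,-2.24,0,0,0,0,1,-3.24,-2.24,1.2,0,0,0,1,-3.24,-2.24,3,0,0,0,1,-3.24,-2.24,3,0,0,0,1,0,0,0,0,0,0,1,0,0,0,0,0,0,1]
}}

```text
time_s: 8.43
position: [0.4698, -0.1293, 0.1665]
orientation: [0.0, 0.707, 0.707, 0.0]
wrist_force: [0.6, -0.2, -0.2]
finger_gap: 0.0856
gripper_force: 0.0
```

```bash
python3 - <<'E'
from h import *
s=r.sense();print(s["position"],s["joints"])
c=r.read_camera("top")
e=blob(c,(252+23,215),12);print("brown",e,ray(c,e[0],.154)); e=blob(c,(461,311),12);print("tin",ray(c,e[0],.028))
print(proj(c,(.6264,.0974,.154)))
cv2.imwrite("pics/t3.png",c["image"][150:390,120:520])
E
```

```text
[ 0.46977459 -0.12930937  0.16647011] [-5.09735657e-01  2.93860611e-01  1.70247753e+00  2.32914768e-04
  1.14496697e+00 -5.09898200e-01]
brown ((275.10986328125, 217.3641357421875), (53.61898422241211, 61.89408874511719), 89.47779083251953) [0.61891175 0.08240092 0.154     ]
tin [ 0.41967922 -0.29298445  0.028     ]
[267.04687312 213.57559847]
```

View pics/t3.png

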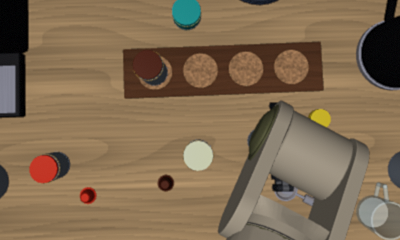

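Brown stands upright on coaster 1, its lid at about (269,216) in the full frame. I'll measure its centring later and grasp blue now.

Call:
{"api": "drive_tool", "payload": {
  "deltas": [0,0,2.6,0,0,0,1,0,0,2.6,0,0,0,1,0,0,2.6,0,0,0,1,0,0,2.6,0,0,0,1,0,0,0,0,0,0,1,0,0,0,0,0,0,0.5,0,0,0,0,0,0,0.5,0,0,0,0,0,0,0.5,0,0,0,0,0,0,0.5,0,0,0,0,0,0,0.5,0,0,0,0,0,0,0.5]
}}

```text
time_s: 9.85
position: [0.4699, -0.1297, 0.0638]
orientation: [0.001, 0.707, 0.707, 0.0]
wrist_force: [-1.6, 0.8, 5.8]
finger_gap: 0.0572
gripper_force: 62.5
```

```bash
python3 - <<'E'
from h import *
print(r.sense()["position"])
c=r.read_camera("top")
for uv in [(269,215),(266,213)]:
  print(c["image"][uv[1],uv[0]])
  for t in (6,9,12): e=blob(c,uv,t,22);print("brown",t,np.round(e[0],1),np.round(e[1],1),ray(c,e[0],.154))
print(proj(c,(.6264,.0974,.154)))
E
```

```text
[ 0.46994403 -0.12971722  0.06376017]
[31 41 79]
brown 6 [266.1 213.7] [28.9 30. ] [0.62614275 0.09926012 0.154     ]
brown 9 [266.6 212.5] [33.6 46. ] [0.62842545 0.09818116 0.154     ]
brown 12 [266.7 212.7] [36.1 44.8] [0.62799482 0.09804682 0.154     ]
[30 40 79]
brown 6 [266.1 213.7] [28.9 30. ] [0.62614275 0.09926012 0.154     ]
brown 9 [264.3 212.4] [36.5 44.7] [0.628739   0.10255094 0.154     ]
brown 12 [264.5 211.8] [38.  44.4] [0.62981492 0.10217239 0.154     ]
[267.04687312 213.57559847]
```

Call:
{"api": "drive_tool", "payload": {
  "deltas": [0,0,-1.5,0,0,0,0.5,0,0,-2,0,0,0,0.5,2.12,2.63,-1,0,0,0,0.5,2.12,2.63,0,0,0,0,0.5,2.12,2.63,0,0,0,0,0.5,2.12,2.63,0,0,0,0,0.5,2.12,2.63,0,0,0,0,0.5,2.12,2.63,0,0,0,0,0.5,0,0,0,0,0,0,0.5,0,0,1.2,0,0,0,0.5,0,0,1.0,0,0,0,0.5,0,0,0.3,0,0,0,0.5]
}}

```text
time_s: 11.4
position: [0.6264, -0.0027, 0.0812]
orientation: [-0.001, 0.707, 0.707, -0.001]
wrist_force: [0.2, 0.3, -3.2]
finger_gap: 0.057
gripper_force: 66.0
```

Call:
{"api": "drive_tool", "payload": {
  "deltas": [0,0,0.2,0,0,0,0.5,0,0,0.1,0,0,0,0.5,0,0,0,0,0,0,0.5]
}}

```text
time_s: 11.78
position: [0.6273, -0.0023, 0.0795]
orientation: [0.0, 0.707, 0.707, 0.0]
wrist_force: [0.2, 0.3, -3.5]
finger_gap: 0.0567
gripper_force: 66.0
```

Call:
{"api": "drive_tool", "payload": {
  "deltas": [0,0,0.15,0,0,0,0.5,0,0,0,0,0,0,1,0,0,0,0,0,0,1,0,0,0,0,0,0,1,0,0,0,0,0,0,1,0,0,0,0,0,0,1,0,0,-2,0,0,0,1,0,0,-3,0,0,0,1,0,0,-5,0,0,0,1,0,0,-5,0,0,0,1,0,0,0,0,0,0,1]
}}

```text
time_s: 13.15
position: [0.6285, -0.0025, 0.2321]
orientation: [0.003, 0.707, 0.707, 0.002]
wrist_force: [0.2, -0.1, -1.5]
finger_gap: 0.0852
gripper_force: 0.0
```

Call:
{"api": "drive_tool", "payload": {
  "deltas": [3.95,-2.46,0,0,0,0,1,3.95,-2.46,0,0,0,0,1,3.95,-2.46,0,0,0,0,1,3.95,-2.46,0,0,0,0,1,3.95,-2.46,0,0,0,0,1,3.95,-2.46,0,0,0,0,1,3.95,-2.46,2.5,0,0,0,1,3.95,-2.46,3.5,0,0,0,1,0,0,0,0,0,0,1,0,0,0,0,0,0,1]
}}

```text
time_s: 14.4
position: [0.4307, 0.3134, 0.1678]
orientation: [0.0, 0.707, 0.707, -0.0]
wrist_force: [-0.5, -0.6, 0.0]
finger_gap: 0.0854
gripper_force: 0.0
```

```bash
python3 - <<'E'
from h import *
print(r.sense()["position"])
c=r.read_camera("wrist")
p=proj(c,(.4297,.3143,.09));print(p);e=blob(c,p,30,60);print(e,ray(c,e[0],.09))
c=r.read_camera("top")
p=proj(c,(.628,-.0027,.129));print(p);e=blob(c,p,25,30);print(e,ray(c,e[0],.129))
E
```

```text
[0.43067299 0.31335801 0.16777316]
[318.83835142 248.36482909]
((315.10498046875, 246.50497436523438), (78.10208129882812, 82.2652587890625), 93.41439819335938) [0.42724023 0.31560567 0.09      ]
[320.308269   213.30448235]
((320.5107116699219, 213.38351440429688), (28.236610412597656, 28.904712677001953), 4.332744598388672) [ 0.62783741 -0.00308782  0.129     ]
```

Call:
{"api": "drive_tool", "payload": {
  "deltas": [0.15,-0.2,2.6,0,0,0,1,0,0,2.6,0,0,0,1,0,0,2.6,0,0,0,1,0,0,2.6,0,0,0,1,0,0,2.6,0,0,0,1,0,0,0,0,0,0,1,0,0,0,0,0,0,0.5,0,0,0,0,0,0,0.5,0,0,0,0,0,0,0.5,0,0,0,0,0,0,0.5,0,0,0,0,0,0,0.5,0,0,0,0,0,0,0.5]
}}

```text
time_s: 16.0
position: [0.4292, 0.3154, 0.0395]
orientation: [0.001, 0.707, 0.707, 0.001]
wrist_force: [-1.3, -0.3, 5.8]
finger_gap: 0.0568
gripper_force: 64.2
```

Call:
{"api": "drive_tool", "payload": {
  "deltas": [0,0,-2,0,0,0,0.5,0,0,-3,0,0,0,0.5,-4.18,0.71,-3,0,0,0,0.5,-4.18,0.71,-2,0,0,0,0.5,-4.18,0.71,0,0,0,0,0.5,-4.18,0.71,0,0,0,0,0.5,-4.18,0.71,0,0,0,0,0.5,-4.18,0.71,0,0,0,0,0.5,-4.18,0.71,0,0,0,0,0.5,-4.18,0.71,0,0,0,0,0.5,-4.18,0.71,0,0,0,0,0.5,-4.18,0.71,0,0,0,0,0.5]
}}

```text
time_s: 17.5
position: [0.4995, -0.1043, 0.1384]
orientation: [0.0, 0.707, 0.707, 0.0]
wrist_force: [0.7, 0.6, -3.9]
finger_gap: 0.0568
gripper_force: 64.9
```

Call:
{"api": "drive_tool", "payload": {
  "deltas": [0,3.23,0,0,0,0,0.5,0,3.23,0,0,0,0,0.5,0,3.23,0,0,0,0,0.5,0,3.23,0,0,0,0,0.5,0,0,2.5,0,0,0,0.5,0,0,2.5,0,0,0,0.5,0,0,2,0,0,0,0.5,0,0,1,0,0,0,0.5,0,0,0,0,0,0,0.5,0,0,0,0,0,0,0.5]
}}

```text
time_s: 18.75
position: [0.6291, -0.103, 0.0589]
orientation: [0.001, 0.707, 0.707, 0.0]
wrist_force: [0.5, -0.1, -3.0]
finger_gap: 0.0573
gripper_force: 65.7
```

Call:
{"api": "drive_tool", "payload": {
  "deltas": [0,0,0.3,0,0,0,0.5,0,0,0.2,0,0,0,0.5,0,0,0,0,0,0,0.5,0,0,0,0,0,0,1,0,0,0,0,0,0,1,0,0,0,0,0,0,1,0,0,0,0,0,0,1,0,0,0,0,0,0,1,0,0,-2,0,0,0,1,0,0,-4,0,0,0,1,0,0,-5,0,0,0,1,0,0,-3,0,0,0,1]
}}

```text
time_s: 20.25
position: [0.6291, -0.103, 0.1956]
orientation: [0.001, 0.707, 0.707, 0.001]
wrist_force: [-0.3, 0.0, -1.2]
finger_gap: 0.0853
gripper_force: 0.0
```

Call:
{"api": "drive_tool", "payload": {
  "deltas": [2.2,-3.68,0,0,0,0,1,2.2,-3.68,0,0,0,0,1,2.2,-3.68,0,0,0,0,1,2.2,-3.68,1,0,0,0,1,2.2,-3.68,3,0,0,0,1,0,0,2,0,0,0,1,0,0,0,0,0,0,1,0,0,0,0,0,0,1]
}}

```text
time_s: 21.25
position: [0.4454, 0.0068, 0.1336]
orientation: [0.001, 0.707, 0.707, 0.0]
wrist_force: [-0.2, -0.6, -0.1]
finger_gap: 0.0854
gripper_force: 0.0
```

```bash
python3 - <<'E'
from h import *
print(r.sense()["position"])
c=r.read_camera("wrist")
p=proj(c,(.4459,.0065,.055));print(p);e=blob(c,p,12,60);print(e,ray(c,e[0],.055))
c=r.read_camera("top")
for n,q,t in [("red",(.6298,-.1024,.104),30),("tin",(.425,-.3003,.028),12)]:
  p=proj(c,q);print(p);e=blob(c,p,t,30);print(n,e,ray(c,e[0],q[2]))
E
```

```text
[0.44536351 0.0068335  0.1336234 ]
[320.98328743 249.72798367]
((317.2486267089844, 248.4435577392578), (84.29644775390625, 89.48086547851562), 90.62773132324219) [0.44342351 0.00741035 0.055     ]
[370.26049636 212.95393833]
red ((370.8489685058594, 212.37130737304688), (27.341657638549805, 27.81024169921875), 109.60704803466797) [ 0.63094216 -0.10360929  0.104     ]
[461.78742961 310.98335329]
tin ((461.82232666015625, 310.9787902832031), (19.02743911743164, 19.28733253479004), 103.39830780029297) [ 0.42500788 -0.30037497  0.028     ]
```

Call:
{"api": "drive_tool", "payload": {
  "deltas": [0,-0.1,2.6,0,0,0,1,0,0,2.6,0,0,0,1,0,0,2.6,0,0,0,1,0,0,2.2,0,0,0,1,0,0,1.5,0,0,0,1,0,0,0.4,0,0,0,1,0,0,0,0,0,0,0.5,0,0,0,0,0,0,0.5,0,0,0,0,0,0,0.5,0,0,0,0,0,0,0.5,0,0,0,0,0,0,0.5,0,0,0,0,0,0,0.5]
}}

```text
time_s: 22.85
position: [0.4441, 0.007, 0.0148]
orientation: [0.001, 0.707, 0.707, 0.0]
wrist_force: [-1.8, -0.3, 6.2]
finger_gap: 0.0624
gripper_force: 65.7
```

Call:
{"api": "drive_tool", "payload": {
  "deltas": [0,0,-2,0,0,0,0.5,0,0,-3,0,0,0,0.5,-3.49,0.93,-3,0,0,0,0.5,-3.49,0.93,0,0,0,0,0.5,-3.49,0.93,0,0,0,0,0.5,-3.49,0.93,0,0,0,0,0.5,-3.49,0.93,0,0,0,0,0.5,-3.49,0.93,0,0,0,0,0.5,0,0,0,0,0,0,0.5]
}}

```text
time_s: 23.98
position: [0.4997, -0.2041, 0.094]
orientation: [0.0, 0.708, 0.706, 0.0]
wrist_force: [0.4, 0.2, -2.8]
finger_gap: 0.0624
gripper_force: 66.8
```

Call:
{"api": "drive_tool", "payload": {
  "deltas": [0,3.28,0,0,0,0,0.5,0,3.28,0,0,0,0,0.5,0,3.28,0,0,0,0,0.5,0,3.28,0,0,0,0,0.5,0,0,2.5,0,0,0,0.5,0,0,2.5,0,0,0,0.5,0,0,1,0,0,0,0.5,0,0,0,0,0,0,0.5,0,0,0,0,0,0,0.5]
}}

```text
time_s: 25.1
position: [0.6312, -0.2023, 0.0351]
orientation: [0.001, 0.707, 0.707, 0.0]
wrist_force: [0.3, -0.6, -2.2]
finger_gap: 0.0621
gripper_force: 66.9
```

Call:
{"api": "drive_tool", "payload": {
  "deltas": [0,0,0.4,0,0,0,0.5,0,0,0.2,0,0,0,0.5,0,0,0,0,0,0,0.5,0,0,0,0,0,0,1,0,0,0,0,0,0,1,0,0,0,0,0,0,1,0,0,0,0,0,0,1,0,0,0,0,0,0,1,0,0,-2,0,0,0,1,0,0,-4,0,0,0,1,0,0,-5,0,0,0,1,0,0,0,0,0,0,1]
}}

```text
time_s: 26.6
position: [0.6325, -0.2031, 0.144]
orientation: [0.005, 0.707, 0.707, 0.001]
wrist_force: [-0.2, -0.5, -0.4]
finger_gap: 0.0856
gripper_force: 0.0
```

Call:
{"api": "drive_tool", "payload": {
  "deltas": [-1.62,-3.44,0,0,0,0,1,-1.62,-3.44,0,0,0,0,1,-1.62,-3.44,0,0,0,0,1,-1.62,-3.44,0,0,0,0,1,-1.62,-3.44,0,0,0,0,1,-1.62,-3.44,2,0,0,0,1,0,0,0,0,0,0,1,0,0,0,0,0,0,1]
}}

```text
time_s: 27.6
position: [0.4248, -0.2995, 0.1184]
orientation: [0.0, 0.707, 0.707, 0.0]
wrist_force: [-0.1, 0.6, -0.5]
finger_gap: 0.0854
gripper_force: 0.0
```

```bash
python3 - <<'E'
from h import *
print(r.sense()["position"])
c=r.read_camera("wrist");cv2.imwrite("pics/w4.png",c["image"])
p=proj(c,(.425,-.3003,.028));print(p);e=blob(c,p,12,60);print(e,ray(c,e[0],.028))
p=proj(c,(.6315,-.2024,.069));print("cr",p)
c=r.read_camera("top");cv2.imwrite("pics/t4.png",c["image"])
p=proj(c,(.6315,-.2024,.069));print(p);e=blob(c,p,12,30);print(e,ray(c,e[0],.069))
E
```

```text
[ 0.4247875  -0.29952861  0.11836364]
[320.50687546 244.48656591]
((316.2099609375, 245.06396484375), (56.96257781982422, 60.30949401855469), 91.66309356689453) [ 0.42200875 -0.30072382  0.028     ]
cr [735.33432044  86.24504716]
[416.45032947 213.31161306]
((416.4639892578125, 212.5310821533203), (27.466400146484375, 28.19107437133789), 133.53042602539062) [ 0.63312746 -0.20249169  0.069     ]
```

View pics/w4.png

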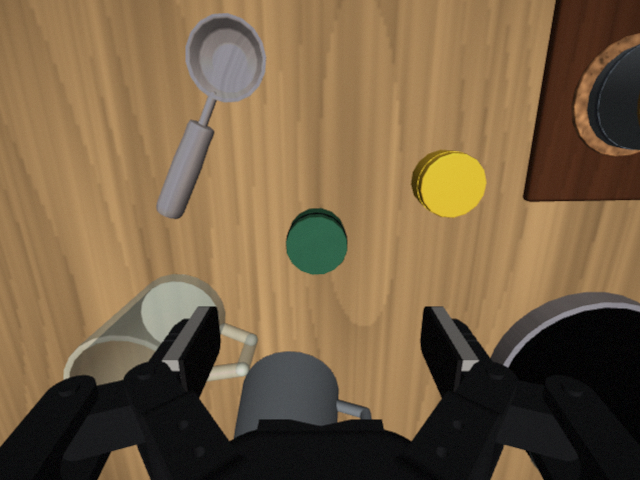

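The wrist view has the green tin at (317,242), the yellow one clear of it at (450,183), and the mugs behind at rows above 280 and clear of the fingers. Cream sits centred on coaster 4.

Call:
{"api": "drive_tool", "payload": {
  "deltas": [-0.1,-0.2,2.6,0,0,0,1,0,0,2.6,0,0,0,1,0,0,2.6,0,0,0,1,0,0,2,0,0,0,1,0,0,1,0,0,0,1,0,0,0.4,0,0,0,1,0,0,0,0,0,0,0.4,0,0,0,0,0,0,0.4,0,0,0,0,0,0,0.4,0,0,0,0,0,0,0.4,0,0,0,0,0,0,0.4,0,0,0,0,0,0,0.4]
}}

```text
time_s: 29.2
position: [0.4227, -0.3008, 0.0068]
orientation: [0.001, 0.707, 0.707, -0.0]
wrist_force: [-0.1, 0.6, 6.4]
finger_gap: 0.0419
gripper_force: 60.6
```

Call:
{"api": "drive_tool", "payload": {
  "deltas": [0,0,-2,0,0,0,0.4,0,0,-4,0,0,0,0.4,0,0,-4,0,0,0,0.4,1.64,3.49,-1,0,0,0,0.4,1.64,3.49,0,0,0,0,0.4,1.64,3.49,0,0,0,0,0.4,1.64,3.49,0,0,0,0,0.4,1.64,3.49,0,0,0,0,0.4,1.64,3.49,0,0,0,0,0.4,0,0,0,0,0,0,0.4,0,0,2,0,0,0,0.4,0,0,1.2,0,0,0,0.4]
}}

```text
time_s: 30.7
position: [0.6309, -0.2023, 0.083]
orientation: [-0.001, 0.707, 0.707, -0.0]
wrist_force: [-0.8, -0.6, -0.2]
finger_gap: 0.0423
gripper_force: 61.0
```

Call:
{"api": "drive_tool", "payload": {
  "deltas": [0,0,0,0,0,0,0.4,0,0,0,0,0,0,0.4]
}}

```text
time_s: 30.95
position: [0.6318, -0.2024, 0.0846]
orientation: [0.001, 0.707, 0.707, 0.0]
wrist_force: [0.8, 1.0, -1.1]
finger_gap: 0.0422
gripper_force: 61.0
```

```bash
python3 - <<'E'
from h import *
print(r.sense()["position"])
a=r.read_camera("wrist")["image"];d=r.read_camera("scene")["image"][180:300,120:280]
cv2.imwrite("pics/w5.png",np.hstack([cv2.resize(a,(400,300)),cv2.resize(d,(400,300),interpolation=2)]))
E
```

```text
[ 0.63178616 -0.20237684  0.08462271]
```

View pics/w5.png

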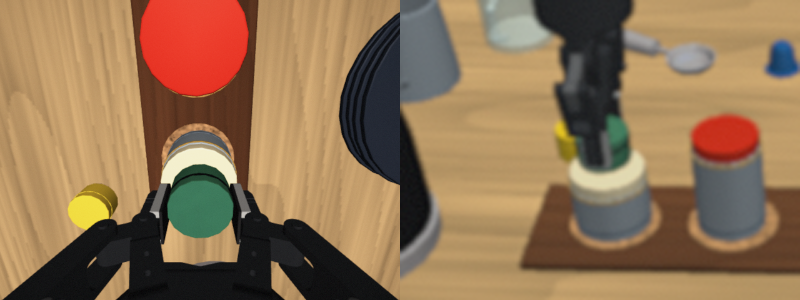

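The tin is held level over the middle of the cream lid, about 9 mm up. I'm lowering it.

Call:
{"api": "drive_tool", "payload": {
  "deltas": [0,0,0.4,0,0,0,0.4,0,0,0.3,0,0,0,0.4,0,0,0,0,0,0,0.4,0,0,0,0,0,0,0.4]
}}

```text
time_s: 31.55
position: [0.6317, -0.202, 0.0768]
orientation: [0.0, 0.707, 0.707, 0.0]
wrist_force: [-0.1, -0.5, -0.5]
finger_gap: 0.0419
gripper_force: 61.0
```

Call:
{"api": "drive_tool", "payload": {
  "deltas": [0,0,0.1,0,0,0,0.4,0,0,0,0,0,0,0.4,0,0,0,0,0,0,0.7,0,0,0,0,0,0,0.8,0,0,0,0,0,0,1,0,0,0,0,0,0,1,0,0,0,0,0,0,1,0,0,-2,0,0,0,1,0,0,-4,0,0,0,1,0,0,-5,0,0,0,1,0,0,-4,0,0,0,1]
}}

```text
time_s: 32.92
position: [0.6317, -0.202, 0.2281]
orientation: [0.001, 0.707, 0.707, 0.0]
wrist_force: [-0.2, -0.1, -0.3]
finger_gap: 0.0855
gripper_force: 0.0
```

Call:
{"api": "drive_tool", "payload": {
  "deltas": [0,-4,0,0,0,0,1,0,-4,0,0,0,0,1,0,-4,0,0,0,0,1,0,-4,0,0,0,0,1,0,-4,0,0,0,0,1,0,-3,0,0,0,0,1,0,0,0,0,0,0,1,0,0,0,0,0,0,1]
}}

```text
time_s: 33.92
position: [0.4021, -0.2022, 0.226]
orientation: [0.0, 0.707, 0.707, 0.0]
wrist_force: [-0.6, -0.1, 0.7]
finger_gap: 0.0851
gripper_force: 0.0
```

```bash
python3 - <<'E'
from h import *
s=r.sense();print(s["time_s"],s["position"])
d=r.read_camera("scene")["image"];c=r.read_camera("top")
for n,q,t in [("tin",(.632,-.2025,.097),12),("red",(.6298,-.1024,.104),30),("blue",(.628,-.0027,.129),25),("brown",(.6264,.0974,.154),6)]:
  p=proj(c,q);e=blob(c,p,t,24);print(n,np.round(e[1],1),ray(c,e[0],q[2]))
cv2.imwrite("pics/f.png",np.hstack([cv2.resize(c["image"][180:260,230:450],(400,300)),cv2.resize(d[140:300,150:400],(400,300))]))
E
```

```text
33.925 [ 0.40214618 -0.20223007  0.22603073]
tin [20.  20.4] [ 0.63419914 -0.20183052  0.097     ]
red [27.2 27.7] [ 0.63087535 -0.10353903  0.104     ]
blue [28.2 28.8] [ 0.62779542 -0.0030636   0.129     ]
brown [28.3 31.1] [0.62740364 0.09967823 0.154     ]
```

View pics/f.png

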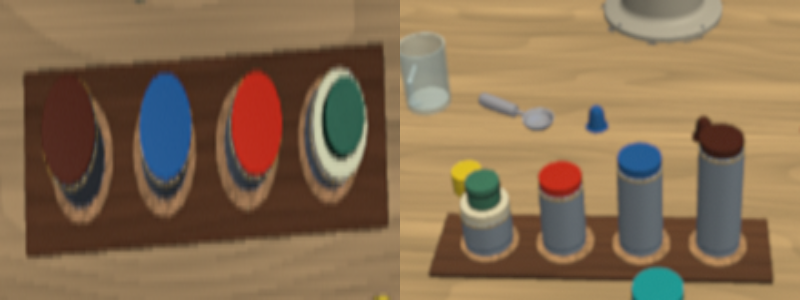

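All four canisters stand centred on their coasters within about 3 mm, with the tin centred on the cream lid. I'm handing in.

```bash
python3 -c "
from cell import r
print(r.sign_off())"
```

```text
the job is handed in; nothing more can be done
None
```

The job is handed in: brown, blue, red and cream stand on coasters 1 to 4 from the machine end to the kettle end, each within about 3 mm of centre, with the green tin on the cream lid, all standing free after 34 s.

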